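Clamp the specimen under the screw clamp

TASK

Slide the carriage with the cast specimen fully home under the bridge of the screw clamp, then turn the black knob clockwise, letting your grip sink with it, until its foot bears firmly but gently on the specimen (about 12 N). Let go, leave it clamped, and do not crush the specimen or knock over or push away the other things on the bench.

Things in the scene. Friction and masses are not known exactly. Their poses are not given: they have to be found in the camera images.
- clamp: White screw-clamp stand, fixed to the bench: base plate 250 x 150 x 10 mm, a bridge (bar 30 mm deep, 140 mm wide, top at 85 mm height) on two posts. Origin: on the vertical screw axis at bench level. Its own +x is the way the carriage slides in (roughly away from the robot); the base plate reaches from x = -165 to +85 mm. Two guide rails at y = +-37 mm, tops 24 mm high.
- carriage (a joint): Aluminium carriage sliding on the stand's guide rails along the stand's +x, in m: 0 = drawn fully out, 0.055 = fully home against its end stop, the specimen then standing exactly below the screw. It moves with about 1.5 N of friction.
- carriage_handle (a point): Centre of the top of the carriage's upright black handle, a post at the robot's end of the carriage: head 22 mm in diameter and 22 mm tall (heights 48 to 70 mm above the bench), thinner neck of 14 mm diameter below it. When home it stands 95 mm in front of (-x of) the screw axis.
- mount: The specimen, a grey resin disc 30 mm in diameter and 20 mm tall, with a steel section in its top, standing loose between four low stops on the carriage. Origin: centre of its underside, at 21 mm height. It cracks when pressed by more than 30 N.
- knob (a joint): Turning of the knob in rad, 0 = fully up, grows clockwise seen from above, 5.0 at most. Knob, stem and foot sink 4.77 mm per rad (30 mm a turn) and rise when turned back. Turning it free takes about 0.12 N m against friction, which also holds it where it is left; each newton of foot pressure adds about 0.0048 N m. Pressing or pulling on the knob along its axis takes or adds as much.
- knob_top (a point): Centre of the knob's top face, on the screw axis. The knob is a fluted black cylinder 36 mm in diameter and 22 mm tall on top of the stem, above the bridge; its top is at 147 mm height when fully up, and its underside stays at least 14 mm clear of the bridge.
- stem: Steel stem, 12 mm in diameter, slides up and down without turning. Origin on the screw axis, at 70 mm height when fully up (77 mm below the knob's top). It carries the foot, a black rubber disc 16 mm in diameter, on a screwed-in neck: its face lies 10 to 19 mm below this origin, differently each time and not measured. Foot and specimen together give about 0.10 mm per newton.
- spare1: Bystander: another resin disc, 30 mm in diameter, 20 mm tall, on the bench. Origin: centre of the underside.
- spare2: Bystander: smaller resin disc, 25 mm in diameter, 16 mm tall. Origin: centre of the underside.
- dish: Bystander: open glass dish with half a red apple, 90 mm in diameter, 28 mm tall. Origin: centre of the underside.
- tweezers: Bystander: steel tweezers 120 mm long, flat on the bench. Origin: their middle.
- loupe: Bystander: black eye loupe, 38 mm in diameter, 30 mm tall. Origin: centre of the underside.
- jar: Bystander: amber jar, 52 mm in diameter, 70 mm tall. Origin: centre of the underside.
- brush: Bystander: brush lying on the bench. Origin: its middle.
Things that resemble listed ones, but are neither listed nor needed, are in the scene too. Leave any yellow look-alike of the mount alone.

How it is judged (in metres and radians):
On the way, in this order (a step that is already met when the one before it is completed fails the run):
1. the carriage is fully home, within 2 mm of its stop (value of joint carriage above 0.053 m and contact force between stem and mount below 1 N), for 0.1 s.
2. the foot bears on the specimen with 5 to 20 N, the carriage still home (value of joint carriage above 0.053 m and contact force between stem and mount between 5 and 20 N), for 0.2 s.
At the end, for the whole second after the job is handed in: The carriage is within 2 mm of its stop, the specimen stands upright within 5 mm of the screw axis, and the foot presses on it with 5 to 20 N (released, at rest) (all of step 2 and horizontal distance between mount and stem below 0.005 m and angle between mount's own z axis and vertical below 0.1 rad and linear speed of mount below 0.01 m/s); the robot touches nothing.
It fails at once if the specimen is crushed: the foot presses on it with more than 30 N (contact force between stem and mount above 30 N).
It fails at once if a bystander is pushed more than 25 mm away (distance of any of spare1, spare2, dish, tweezers, loupe, jar, brush from where it was at the start of the episode above 0.025 m).
It fails at once if a standing bystander is tipped over (angle between any of spare1, spare2, loupe, jar's own z axis and vertical above 0.5 rad).
It also fails if it takes over 72 s, if anything falls off the work surface, if the arm or the gripper's body presses on something with over 40 N, if the wrist force passes 120 N, or if a joint passes its speed limit or range.

ROBOT

A 6-joint arm with a two-finger parallel gripper is mounted at the origin on the work surface. World frame = base frame: x ahead of the robot, y to its left, z up, the work surface at z = 0. Lengths are in m, angles in degrees, forces in N, time in s.
With the tool pointing down it reaches from about 0.4 to 0.825 m from the base axis. Payload 7 kg.
Tool frame: the origin (TCP) lies midway between the tips of the shut fingers; the grasp point (between the pads) lies 19 mm behind it; z points along the fingers, y is the line along which they close (so a half turn about z gives the same grasp; the last joint's range is limited). The gripper opens to 88 mm and grips with 3 to 60 N. Pads are 19 mm wide; open, the fingers measure 130 mm over their backs; the gripper's body (78 mm by 193 mm) begins 47 mm behind the grasp point.
Start: joints at [-55.514, 20.546, 0.682, 0, -70.136, -16.507], TCP at [0.208, -0.642, 0.227] pointing down, gripper open.
Joint ranges: [-176.03, 176.03], [-82.01, 121.73], [-58.28, 71.71], [-173.87, 95.51], [-174.79, -0.11], [-173.66, 173.66]. Speed limits (degrees/s): [136.94, 136.94, 172.46, 180, 180, 180].

INTERFACE

Orientations are given as a 3x3 rotation matrix whose columns are the frame's x, y, z axes.
In Python, from rig import robot gives the robot as it stands. Calls block until the motion is done:
- robot.goto(position, orientation): joint-space move of the TCP to a pose.
- robot.servo_line(position, ori=None, speed=0.15): straight line of the TCP; ori=None keeps the orientation; speed is the mean speed in m/s.
- robot.movej(angles): joint-space move.
- robot.move_gripper(opening): opening from 0.0 (shut) to 1.0 (fully open); the grip force is fixed at half the most; returns when the fingers have stopped.
- robot.dwell(seconds).
- robot.ik(position, orientation): joint angles nearest the present ones, or None.
- robot.grab_frame(name): name is "side" or "top"; returns (picture, depth): 400x640x3 uint8, red, green, blue; 400x640 float32, m along the optical axis (not along the pixel's ray), 0 where there is no reading.
- robot.camera_info(name): a dict with "vfov" (degrees; the focal length in pixels is half the picture's height over the tangent of half this angle, whatever the lens; pixels are square), "cx", "cy" (the principal point, pixels), "view" (4x4, takes a point from world to camera coordinates). Camera axes: x right, y down, z forward; pixel columns grow to the right and rows downward; lengths in m; the calibration is good to about 2 mm. A picture is of the moment at which its call begins. camera_info takes no time and is no camera call.
A pose or a line that the arm cannot do raises robot.Unreachable and nothing moves.
- robot.job_done(): hands the job in; it is judged then, once.
Readings, each from a call of its own:
- robot.read_t(): time.
- robot.read_qpos(): joint angles.
- robot.read_qvel(): joint speeds.
- robot.read_effort(): joint torques, N m.
- robot.read_position(): TCP position.
- robot.read_tcp_rot(): TCP orientation.
- robot.read_force(): force on the tool from outside, world axes, zero at the start.
- robot.read_ft_torque(): the same for the moment, N m.
- robot.read_grip_width(): opening from 0.0 (shut) to 1.0 (fully open).
- robot.read_finger_force(): force on a finger pad.
Only numpy, scipy, OpenCV 4.12 (cv2) and the standard library are available. Lean on these libraries where they do the work, as an engineer would, in place of code of your own. Each camera call takes 0.05 s, during which the arm holds its last target. There are 200 camera calls.

## Working session

There is one attempt and no reset: what is moved stays moved. The work goes in short steps, each a Python script; the robot and the scene stay as the last script left them, time stands still between calls to the robot, and variables do not carry over. Pictures are saved under pics/ and viewed, at most 10 in all, crops included, and the job is handed in when it is done.

```bash
mkdir -p pics; ls; cat > h.py <<'E'
import numpy as np, cv2
from rig import robot
def px2w(name,u,v,d):
    c=robot.camera_info(name); f=200/np.tan(np.radians(c["vfov"]/2))
    p=np.array([(u-c["cx"])/f*d,(v-c["cy"])/f*d,d,1.0]); return (np.linalg.inv(c["view"])@p)[:3]
def ray_at_z(name,u,v,z):
    a=px2w(name,u,v,0.1); b=px2w(name,u,v,1.0); t=(z-a[2])/(b[2]-a[2]); return a+t*(b-a)
def w2px(name,p):
    c=robot.camera_info(name); f=200/np.tan(np.radians(c["vfov"]/2))
    q=np.array(c["view"])@np.append(p,1); return q[0]/q[2]*f+c["cx"],q[1]/q[2]*f+c["cy"]
def snap(n,fn):
    p,d=robot.grab_frame(n); cv2.imwrite(f"pics/{fn}.png",p[:,:,::-1]); np.save(f"pics/{fn}.npy",d); return p,d
E
python3 - <<'E'
from h import *
for n in("top","side"):
    snap(n,n+"0"); c=robot.camera_info(n); print(n,c["vfov"],c["cx"],c["cy"],np.round(np.linalg.inv(c["view"]),3).tolist())
print(robot.read_t(), robot.read_tcp_rot())
E
```

```text
pics
top 53.848958721942516 318.73226868413224 197.06897820645494 [[0.024, -0.985, 0.172, 0.433], [-1.0, -0.021, 0.02, -0.075], [-0.016, -0.172, -0.985, 1.138], [0.0, 0.0, 0.0, 1.0]]
side 46.63187377875782 321.8752996764779 202.10121851325403 [[-0.802, -0.331, 0.497, 0.087], [-0.597, 0.447, -0.666, 0.643], [-0.002, -0.831, -0.556, 0.698], [0.0, 0.0, 0.0, 1.0]]
0.1 [[-9.51213159e-01 -3.08533875e-01 -6.12005113e-04]
 [-3.08534437e-01  9.51212217e-01  1.34877946e-03]
 [ 1.66002587e-04  1.47180143e-03 -9.99998903e-01]]
```

View pics/top0.png

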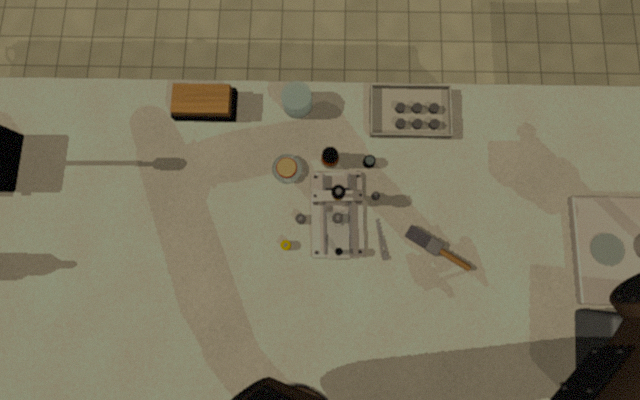

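View pics/side0.png

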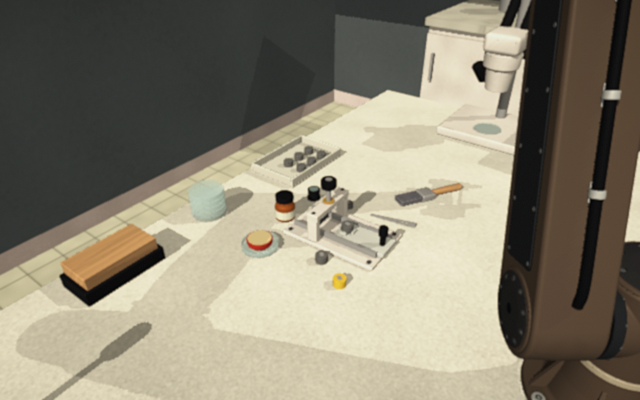

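The top view shows the clamp at about (338,215), with the knob at (338,192) and the handle at (338,252).
- **Mount candidates:** grey disc on the carriage (338,217), loose grey discs (300,218) and (376,196), yellow disc (286,245), and discs in the tray. I choose the one on the carriage.
- **Knob candidates:** knob (338,192), loupe (369,160) and jar lid (330,155). I choose the one on the bridge.

I'll check these choices in a close crop.

```bash
python3 - <<'E'
from h import *
p=cv2.imread("pics/top0.png"); cv2.imwrite("pics/c1.png",cv2.resize(p[140:270,265:400],None,fx=4.4,fy=4.4,interpolation=cv2.INTER_CUBIC))
p=cv2.imread("pics/side0.png"); cv2.imwrite("pics/c2.png",cv2.resize(p[165:300,260:420],None,fx=4.4,fy=4.4,interpolation=cv2.INTER_CUBIC))
E
```

```text
(no output)
```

View pics/c1.png

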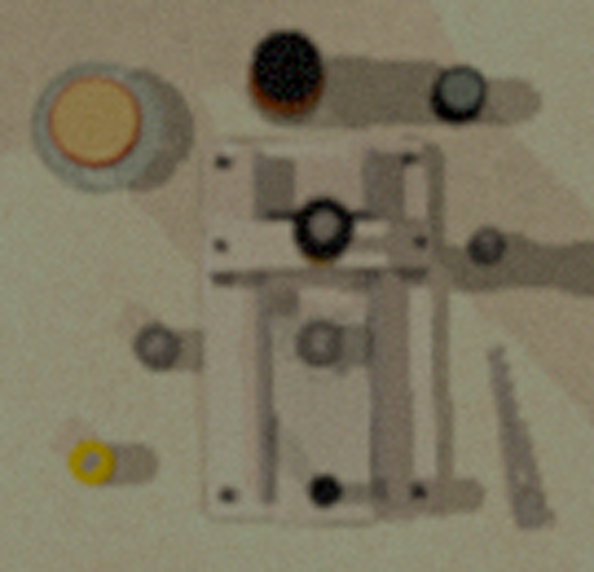

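View pics/c2.png

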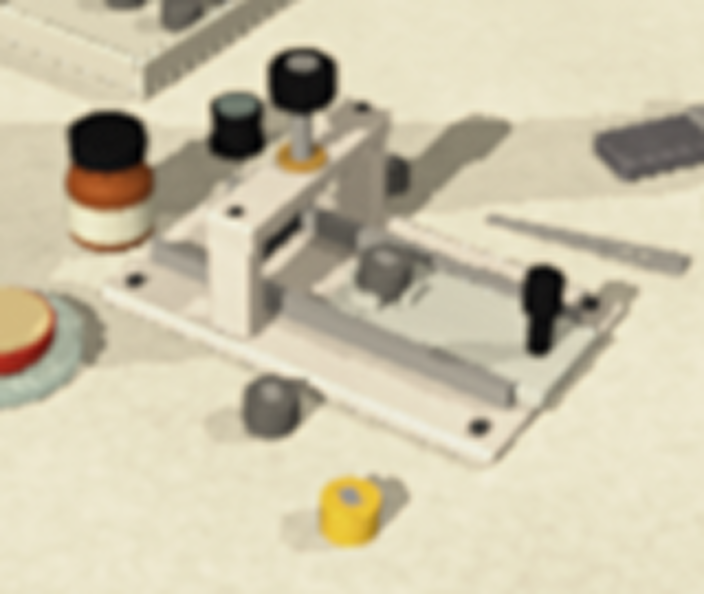

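The crops confirm it. The knob is at top (338.4,192.0) and side (328.6,179.1). The handle head is at top (338.9,251.4) and side (383.6,227.0). The grey mount stands on the carriage at top (338,218).

```bash
python3 - <<'E'
from h import *
for n,z,a,b in(("knob",.147,(338.4,192.0),(328.6,179.1)),("handle",.070,(338.9,251.4),(383.6,227.0)),("mount",.041,(337.6,217.9),None)):
    print(n,ray_at_z("top",*a,z).round(4), ray_at_z("side",*b,z).round(4) if b else "")
# base corners in top
for u,v in((208,140),(205,518),(438,512),(440,145)): print(ray_at_z("top",265+u/4.4,140+v/4.4,.01).round(4))
# depth-based points, axis posts
d=np.load("pics/top0.npy"); P=np.array([[*px2w("top",u,v,d[v,u])] for v in range(140,270) for u in range(265,400)])
def blob(c,zl,zh,r):
    m=(np.hypot(P[:,0]-c[0],P[:,1]-c[1])<r)&(P[:,2]>zl)&(P[:,2]<zh); q=P[m]; print(m.sum(),q.mean(0).round(4),((q.max(0)+q.min(0))/2).round(4)) if m.sum() else print(0)
k=ray_at_z("top",338.4,192,.147);h=ray_at_z("top",338.9,251.4,.07)
blob(k,.135,.16,.03);blob(h,.058,.085,.02)
m=(P[:,2]>.078)&(P[:,2]<.095)&(np.hypot(P[:,0]-k[0],P[:,1]-k[1])<.09); q=P[m]; print("bridge",m.sum(),cv2.minAreaRect(q[:,:2].astype(np.float32)*1000))
m=(P[:,2]>.004)&(P[:,2]<.0165); q=P[m]; print("base",cv2.fitLine(q[:,:2].astype(np.float32),cv2.DIST_L2,0,.01,.01).ravel())
E
```

```text
knob [ 0.6201 -0.1051  0.147 ] [ 0.6243 -0.1037  0.147 ]
handle [ 0.4723 -0.1112  0.07  ] [ 0.4766 -0.112   0.07  ]
mount [ 0.5663 -0.1071  0.041 ] 
[ 0.7047 -0.0314  0.01  ]
[ 0.4549 -0.0362  0.01  ]
[ 0.4623 -0.1859  0.01  ]
[ 0.7044 -0.1862  0.01  ]Traceback (most recent call last):
  File "<stdin>", line 7, in <module>
  File "h.py", line 4, in px2w
    c=robot.camera_info(name); f=200/np.tan(np.radians(c["vfov"]/2))
ValueError: time passes only in moves, steps and waits
```

```bash
cat >> h.py <<'E'
K=np.array([.622,-.1045]); A=np.radians(2.0); U=np.array([np.cos(A),np.sin(A)])
def R(a): # closing axis y at angle a from world +y, tool down
    c,s=np.cos(a),np.sin(a); return np.array([[-c,-s,0],[-s,c,0],[0,0,-1.]])
E
python3 - <<'E'
from h import *
H=K-.150*U; 
robot.goto([*(H-.04*U),.2],R(A)); robot.move_gripper(0.0)
robot.servo_line([*(H-.04*U),.045]); f0=np.array(robot.read_force())
print(robot.read_t(),f0.round(2),robot.read_position())
robot.servo_line([*(H+.020*U),.045],speed=.05)   # expect contact at about -.0205
def show(s): 
    f=np.array(robot.read_force())-f0; print(round(s,4),f.round(2)); return f
show(.02)
s=.020
while s<.045:
    s+=.002 if s>=.028 else .008
    robot.servo_line([*(H+s*U),.045],speed=.02)
    f=show(s)
    if f[:2]@U<-8: break
print(robot.read_position(),robot.read_t())
E
```

```text
4.7833 [-0.39 -0.01  0.04] [ 0.4326459  -0.11107108  0.04557542]
0.02 [ 0.25  0.87 -0.67]
0.028 [ 0.57  0.51 -0.48]
0.03 [ 0.02 -0.42  0.04]
0.032 [-0.16  0.49  0.03]
0.034 [ 0.27  0.75 -0.44]
0.036 [-1.3  -0.14  0.1 ]
0.038 [-2.39  0.47  2.91]
0.04 [-6.88  2.08  5.32]
0.042 [-11.83   2.4    9.37]
[ 0.5100584  -0.10862197  0.04437749] 8.4333
```

```bash
python3 - <<'E'
from h import *
H=K-.150*U
robot.servo_line([*(H-.03*U),.045]); robot.servo_line([*(H-.03*U),.20],speed=.2); robot.move_gripper(1.0)
robot.goto([.42,-.32,.3],R(A))
t,d=snap("top","top1"); s,_=snap("side","side1")
a=cv2.resize(t[165:270,295:385],None,fx=4.4,fy=4.4,interpolation=cv2.INTER_CUBIC); b=cv2.resize(s[170:250,300:400],None,fx=4,fy=4,interpolation=cv2.INTER_CUBIC)
o=np.zeros((470,800,3),np.uint8); o[:a.shape[0],:a.shape[1]]=a; o[:320,400:]=b
cv2.imwrite("pics/c3.png",o[:,:,::-1]); print(robot.read_t())
E
```

```text
12.4583
```

View pics/c3.png

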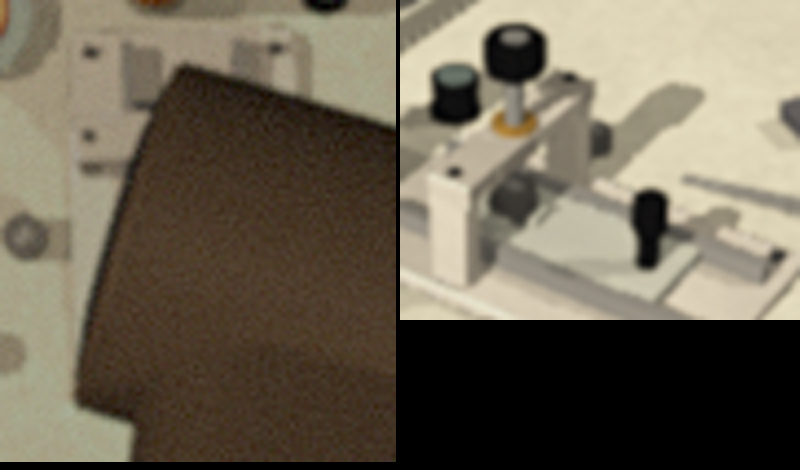

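The side view shows the specimen under the bridge and the handle head at about side (362.5,220.5). Next I'll check that distance and plan the wrist range.

```bash
python3 - <<'E'
from h import *
k=ray_at_z("side",328.7,179.5,.147); h=ray_at_z("side",362.5,219.7,.07); print(k.round(4),h.round(4),np.linalg.norm((k-h)[:2]))
print(np.round(robot.read_qpos(),1))
for a in range(-180,181,30):
    q=robot.ik([*K,.19],R(np.radians(a))); print(a,None if q is None else np.round(q,1))
E
```

```text
[ 0.6231 -0.1024  0.147 ] [ 0.5298 -0.1073  0.07  ] 0.09334256926919199
[-15.9   4.2 -11.   -0.  -74.9 -72. ]
-180 [  8.2  17.8  -8.2   0.  -64.   81.8]
-150 [  8.2  17.8  -8.2   0.  -64.  111.8]
-120 [  8.2  17.8  -8.2   0.  -64.  141.8]
-90 [  8.2  17.8  -8.2   0.  -64.  171.8]
-60 [   8.2   17.8   -8.2    0.   -64.  -158.2]
-30 [   8.2   17.8   -8.2    0.   -64.  -128.2]
0 [  8.2  17.8  -8.2   0.  -64.  -98.2]
30 [  8.2  17.8  -8.2   0.  -64.  -68.2]
60 [  8.2  17.8  -8.2   0.  -64.  -38.2]
90 [  8.2  17.8  -8.2   0.  -64.   -8.2]
120 [  8.2  17.8  -8.2   0.  -64.   21.8]
150 [  8.2  17.8  -8.2   0.  -64.   51.8]
180 [  8.2  17.8  -8.2   0.  -64.   81.8]
```

```bash
cat >> h.py <<'E'
Z0=.121; A0=np.radians(263.2)
def turn(th,dth,w=0.7):
    """grip angle from th to th+dth rad clockwise, sinking along; w rad/s"""
    robot.servo_line([*K,Z0-.00477*(th+dth)],R(A0-th-dth),speed=.00477*w)
def rd():
    f=np.array(robot.read_force()); m=np.array(robot.read_ft_torque()); return f.round(2),m.round(3)
E
sed -i 's/^K=np.array.*; A=/K=np.array([.6225,-.1040]); A=/' h.py
python3 - <<'E'
from h import *
q=np.array(robot.ik([*K,.20],R(A0))); q[5]=165; robot.movej(q); print(robot.read_t(),np.array(robot.read_position()).round(4),*rd())
robot.servo_line([*K,Z0]); print(*rd())
robot.move_gripper(0.0); print(robot.read_grip_width(),robot.read_finger_force(),np.array(robot.read_position()).round(4),*rd(),robot.read_t())
th=0
for i in range(5):
    turn(th,.2); th+=.2; print(round(th,2),*rd(),robot.read_grip_width())
print(robot.read_t(),np.round(robot.read_qpos(),1))
E
```

```text
15.9 [ 0.6225 -0.1041  0.2001] [ 0.3   0.53 -0.2 ] [-0.116  0.103  0.022]
[-0.27  0.09  0.98] [-0.125  0.008  0.003]
0.40316323506176943 29.99847650527954 [ 0.6253 -0.1042  0.1213] [10.29 -1.8  -5.46] [-1.257 -3.119 -0.068] 17.4583
0.2 [ 9.15 -3.68 -4.95] [-1.251 -3.121 -0.105] 0.40333048632981927
0.4 [10.06 -3.32 -6.87] [-1.24  -3.127 -0.1  ] 0.399925297956363
0.6 [ 9.22 -3.23 -5.66] [-1.126 -3.136 -0.084] 0.4050556345248451
0.8 [ 9.47 -2.65 -6.22] [-1.141 -3.135 -0.082] 0.4037758876709761
1.0 [ 9.55 -3.1  -5.73] [-1.12  -3.145 -0.083] 0.39901894346076056
19.625 [ 8.200e+00  2.160e+01 -1.310e+01  1.000e-01 -5.500e+01  1.077e+02]
```

```bash
sed -i 's/^K=np.array.*; A=/K=np.array([.6252,-.1049]); A=/' h.py
python3 - <<'E'
from h import *
th=1.0
robot.servo_line([*K,Z0-.00477*th],R(A0-th),speed=.01); print(*rd(),np.array(robot.read_position()).round(4))
for i in range(5):
    turn(th,.2); th+=.2; print(round(th,2),*rd(),np.array(robot.read_position()).round(4))
p,d=snap("side","side2"); cv2.imwrite("pics/c4.png",cv2.resize(p[120:240,280:400,::-1],None,fx=4.5,fy=4.5,interpolation=cv2.INTER_CUBIC))
print(robot.read_t())
E
```

```text
[2.06 4.28 0.19] [ 1.574 -0.426 -0.114] [ 0.6256 -0.1044  0.1165]
1.2 [2.86 5.52 2.16] [ 1.963 -0.674 -0.126] [ 0.6256 -0.1045  0.1155]
1.4 [2.14 5.08 0.8 ] [ 1.912 -0.719 -0.156] [ 0.6257 -0.1045  0.1146]
1.6 [2.57 4.87 1.43] [ 1.948 -0.742 -0.139] [ 0.6257 -0.1045  0.1136]
1.8 [2.37 3.84 1.42] [ 1.895 -0.814 -0.144] [ 0.6257 -0.1045  0.1126]
2.0 [2.7  4.86 2.32] [ 1.957 -0.899 -0.177] [ 0.6257 -0.1045  0.1117]
22.275
```

View pics/c4.png

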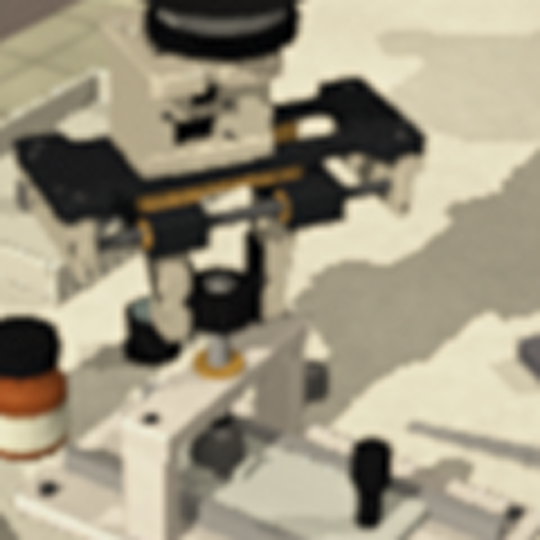

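The knob is gripped between the fingers and has sunk to about side (328,183), and the specimen is still under the bridge. I'll relieve the remaining side load and continue in fine steps with averaged torque.

```bash
sed -i 's/^K=np.array.*; A=/K=np.array([.6258,-.1041]); A=/' h.py
cat >> h.py <<'E'
def avg(n=8):
    F=[];M=[]
    for i in range(n): robot.dwell(.02); F.append(robot.read_force()); M.append(robot.read_ft_torque())
    return np.mean(F,0).round(2),np.mean(M,0).round(4)
def go(th,end,lim,step=.1):
    while th<end-1e-6:
        turn(th,step); th+=step; f,m=avg(); print(round(th,2),f,m,round(robot.read_t(),2))
        if m[2]<lim: break
    return th
E
python3 - <<'E'
from h import *
th=2.0
robot.servo_line([*K,Z0-.00477*th],R(A0-th),speed=.01); print(*avg())
go(th,2.7,-.185)
E
```

```text
[0.65 0.83 2.97] [ 0.5163 -0.3104  0.0102]
2.1 [ 0.61 -0.39  4.12] [ 0.0192 -0.2032 -0.1041] 23.08
2.2 [ 0.22 -1.8   5.37] [-0.4243 -0.0835 -0.1218] 23.51
2.3 [ 0.1  -1.87  4.89] [-0.5287 -0.0873 -0.1769] 23.93
2.4 [-0.14 -1.74  5.19] [-0.5582 -0.1486 -0.1558] 24.36
2.5 [ 0.13 -1.89  4.77] [-0.5942 -0.1269 -0.1634] 24.78
2.6 [ 0.06 -1.92  4.86] [-0.639  -0.1107 -0.1529] 25.21
2.7 [ 0.19 -2.1   5.13] [-0.6668 -0.1647 -0.1659] 25.63
```

```bash
python3 - <<'E'
from h import *
go(2.7,3.7,-.195)
E
```

```text
2.8 [-0.12 -2.43  5.22] [-0.6989 -0.1597 -0.1518] 26.06
2.9 [-0.02 -1.93  5.12] [-0.7506 -0.1528 -0.1521] 26.48
3.0 [-0.16 -2.36  5.17] [-0.7715 -0.1655 -0.1468] 26.91
3.1 [ 0.34 -1.95  5.43] [-0.8182 -0.1837 -0.1725] 27.33
3.2 [-0.19 -2.29  5.44] [-0.8384 -0.1772 -0.1504] 27.76
3.3 [ 0.09 -2.17  5.13] [-0.8872 -0.1654 -0.136 ] 28.18
3.4 [-0.36 -2.29  5.12] [-0.8987 -0.1703 -0.17  ] 28.61
3.5 [-0.41 -2.55  5.01] [-0.939  -0.1415 -0.1622] 29.03
3.6 [-0.23 -1.93  4.72] [-0.9771 -0.1374 -0.1575] 29.46
3.7 [-0.   -2.54  5.3 ] [-0.9811 -0.1366 -0.1378] 29.88
```

```bash
sed -i 's/def avg(n=8)/def avg(n=30)/' h.py; python3 - <<'E'
from h import *
go(3.7,4.2,-.19)
E
```

```text
3.8 [-0.28 -2.21  5.28] [-0.992  -0.1086 -0.1444] 30.68
3.9 [-0.38 -2.18  5.59] [-1.0058 -0.0844 -0.1331] 31.47
4.0 [-0.41 -2.13  5.75] [-1.0059 -0.0489 -0.1075] 32.26
4.1 [-0.35 -2.04  5.96] [-0.9995  0.0121 -0.0892] 33.05
4.2 [-0.57 -1.96  6.03] [-1.0141  0.0578 -0.0663] 33.84
```

Torque is rising at exactly the contact slope (0.023 N m per 0.1 rad) from about 3.82 rad, so the force is now about 18 N. I'll ease back about 0.13 rad and watch the reversal.

```bash
python3 - <<'E'
from h import *
th=4.2
for i in range(7):
    turn(th,-.03,.3); th-=.03; f,m=avg(25); print(round(th,3),f,m[2],"F if turning back",round((m[2]+.394)/.0048,1),round(robot.read_t(),2), np.round(robot.read_qpos()[5],2))
    if m[2]<-.328: break
E
```

```text
4.17 [-0.6  -1.91  6.07] 0.1237 F if turning back 107.9 34.51 -73.72
4.14 [-0.47 -2.13  6.02] 0.107 F if turning back 104.4 35.17 -72.01
4.11 [-0.48 -2.27  5.94] 0.1052 F if turning back 104.0 35.84 -70.29
4.08 [-0.44 -2.02  5.83] 0.1 F if turning back 102.9 36.51 -68.57
4.05 [-0.46 -2.08  5.72] 0.0987 F if turning back 102.6 37.17 -66.85
4.02 [-0.44 -2.07  5.69] 0.0877 F if turning back 100.4 37.84 -65.13
3.99 [-0.42 -2.08  6.05] 0.0742 F if turning back 97.5 38.51 -63.42
```

The mz readings at rest show friction residuals of opposite sign for each direction, but the force slope is the same in both. To remove the ambiguity, I'll back off until the reading goes flat, then re-approach clockwise, where the calibration was clean: baseline −0.154, so 12 N is about −0.096.

```bash
python3 - <<'E'
from h import *
th=3.99
for d in (-.08,-.08,-.08,-.08): 
    turn(th,d,.4); th+=d; f,m=avg(15); print(round(th,3),f,m[2])
for i in range(4):
    turn(th,.1); th+=.1; f,m=avg(); print(round(th,3),f,m[2],round((m[2]+.1537)/.0048,1),round(robot.read_t(),2))
    if m[2]>-.1: break
E
```

```text
3.91 [-0.69 -2.15  5.51] 0.11
3.83 [-0.33 -2.22  5.4 ] 0.1114
3.75 [-0.39 -2.32  5.41] 0.083
3.67 [-0.18 -2.35  5.22] 0.0817
3.77 [-0.2  -2.42  5.31] -0.1451 1.8 41.4
3.87 [-0.16 -2.23  5.52] -0.1306 4.8 42.19
3.97 [-0.22 -2.28  5.69] -0.1172 7.6 42.98
4.07 [-0.53 -2.19  5.84] -0.0951 12.2 43.77
```

Torque (12.2 N) and geometry (0.25 rad past contact at 3.82, about 12 N) agree. I'll release and lift clear.

```bash
python3 - <<'E'
from h import *
robot.move_gripper(0.8); p=np.array(robot.read_position()); print(*avg(5),robot.read_grip_width())
robot.servo_line([p[0],p[1],.23],speed=.08); robot.goto([.45,-.38,.3],R(A0-4.07)) 
robot.dwell(.5); p,d=snap("side","side3"); cv2.imwrite("pics/c5.png",cv2.resize(p[150:270,270:410,::-1],None,fx=4.5,fy=4.5,interpolation=cv2.INTER_CUBIC)); print(robot.read_t())
E
```

```text
[-0.11  0.14  0.08] [ 0.0611  0.026  -0.0089] 0.8041111012264605
48.2167
```

View pics/c5.png

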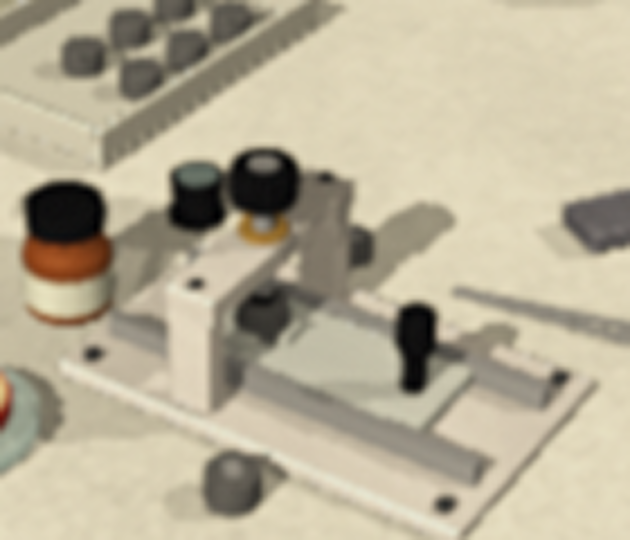

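The knob is now down at about side (329,186), 7 px below its start. The specimen stands under the foot, the carriage is home with its handle at about (362,220), and the bystanders in view haven't moved.

```bash
python3 -c "
from rig import robot
print(robot.job_done(), robot.read_t())"
```

```text
the job is handed in; nothing more can be done
the job is handed in; nothing more can be done
```

I pushed the carriage home, clamped the specimen at about 12 N (estimated from wrist torque), released the knob and handed the job in at about 48 s; no verdict was shown.

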